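Refit the winged knob on the carving jig's keyed shaft and clamp the gypsum bar

ROBOT

A 6-joint arm with a two-finger parallel gripper is mounted at the origin on a cart in front of the work surface, level with it; the furniture and walls round the work are solid. World frame = base frame: x ahead of the robot, y to its left, z up, the work surface at z = 0. Lengths are in m, angles in degrees, forces in N, time in s.
With the tool pointing down it reaches from about 0.4 to 0.825 m from the base axis. Payload 7 kg.
Tool frame: the origin (TCP) lies on the centre line of the jaws, within the pads' length; the fingertips stand 8 mm ahead of it and the grasp point (between the pads) lies 11 mm behind it; z points along the fingers, y is the line along which they close (so a half turn about z gives the same grasp; the last joint's range is limited). The gripper opens to 88 mm and grips with 3 to 60 N. Pads are 19 mm wide; open, the fingers measure 130 mm over their backs; the gripper's body (78 mm by 193 mm) begins 47 mm behind the grasp point.
Start: joints at [-59.696, 20.546, 0.682, 0, -70.136, -16.507], TCP at [0.161, -0.656, 0.235] pointing down, gripper open.
Joint ranges: [-176.03, 176.03], [-82.01, 121.73], [-58.28, 71.71], [-173.87, 95.51], [-174.79, -0.11], [-173.66, 173.66]. Speed limits (degrees/s): [136.94, 136.94, 172.46, 180, 180, 180].

INTERFACE

Orientations are given as [roll, pitch, yaw] about the fixed x, y, z axes, in that order (R = Rz(yaw) Ry(pitch) Rx(roll)).
In Python, from plant import ctrl, vision gives the robot as it stands. The module is installed in compiled form; this text tells all that it offers.
- The arm moves only by the tool move_arm, never from a script. Its argument "moves" is one flat list of numbers, 7 for each row, row after row: the finger opening in cm, from 0 to 8.76, then the shift along the tool's x, y, z in cm, then the turn, a rotation vector about the tool's x, y, z in rad. A call has 1 to 8 rows; each row shifts and turns the commanded pose from where the row before left it, along the tool's axes as they then stand; what a row does not reach is not made up. A row lasts 1/10 s, in which the tool goes at most 50 mm and 8.59 degrees, less where a joint would pass 70% of its speed; a pose out of reach is approached as far as the arm can. A call with a gripper value outside its range is refused whole. The fingers move at their own pace and stop on an object; the grip force is fixed at half the most. Time passes only in rows, so rows that do not move let the fingers close. It gives the time, the measured TCP pose, the force, the opening and the grip force at its end, in the units of the state.
- ctrl.get_obs(): the state, without advancing time (a new reading comes with each control period).
- vision.snapshot(name): name is "side" or "top" or "wrist"; returns (picture, depth): 400x640x3 uint8, red, green, blue; 400x640 float32, m along the optical axis (not along the pixel's ray), 0 where there is no reading.
- vision.camera_model(name): a dict with "vertical_fov" (degrees; the focal length in pixels is half the picture's height over the tangent of half this angle, whatever the lens; pixels are square), "cx", "cy" (the principal point, pixels), "cam_to_world" (4x4, takes a point from camera to world coordinates). Camera axes: x right, y down, z forward; pixel columns grow to the right and rows downward; lengths in m; the calibration is good to about 2 mm. A picture is of the moment at which its call begins: read the wrist's pose just before it. camera_model takes no time and is no camera call; for the wrist camera it gives the pose at the moment of the call.
- ctrl.close_job(): hands the job in; it is judged then, once.
The state is a dict: "clock": time; "joint_pos": joint angles; "qvel": joint speeds; "tau": joint torques, N m; "tool_pos": TCP position; "orientation": TCP orientation; "force": force on the tool from outside, world axes, zero at the start; "moment": the same for the moment, N m; "opening": finger opening in m; "gripper_force": force on a finger pad.
Only numpy, scipy, OpenCV 4.12 (cv2) and the standard library are available. Lean on these libraries where they do the work, as an engineer would, in place of code of your own. Each camera call takes 0.05 s, during which the arm holds its last target. There are 200 camera calls.

TASK

Put the loose wooden winged knob onto the flat-sided key of the carving jig's clamp: press it lightly and turn it slowly until it drops fully home on the shoulder. Then, turning by the knob only, swing the clamp lever counterclockwise (seen from above) to its stop, so that it pushes the gypsum bar flat against the fence. Leave the knob on the key, let go, do not touch the lever or the bar with the fingers, and leave the sanding block, the chisel and the gypsum star where they are.

Things in the scene. Friction and masses are not known exactly. Their poses are not given: they have to be found in the camera images.
- knob_mid (a point): Loose winged knob of pale wood, 160 g, standing on its round foot (52 mm diameter, 31 mm high) on the table. On top a straight wing 96 mm long, 18 mm wide, from 31 to 68 mm above the underside: grip it across the 18 mm in its upper half, clear of the foot. This point: on the axis, 34 mm above the underside (half-way up). x along the wing, z up.
- knob_slot (a point): Mouth of the straight-sided slot in the knob's underside, on the knob's axis, level with the underside: 30.5 x 18.5 mm, 25 mm deep, the long side (x) parallel to the wing. It fits the key either way round (half a turn).
- shoulder (a point): Centre of the clamp's round steel shoulder (52 mm diameter), on its vertical turning axis, 44 mm above the table. The knob's underside rests here when home. x along the lever and along the key's long side; z up. Turns with the clamp. The lever (14 mm wide, 98 mm long from the axis, with a round nose at its end) lies below the shoulder.
- key_top (a point): Centre of the top of the bright steel key that stands 22 mm up from the shoulder, on the axis: 28 (x) x 16 (y) mm in section, top edges chamfered 2.5 mm. It enters the knob's slot with 1.25 mm of play per side, only within about 5 degrees of parallel.
- clamp (a joint): Clamp angle (rad), growing counterclockwise seen from above: 0 = lever fully back, 1.15 = at its stop, lever parallel to the fence, bar against the fence. Starts at 0 to 0.35; stays where it is left (dry friction 0.15 N m, no spring). The knob has about 5 degrees of play either way on the key, so turn it farther than the lever must go, until it resists.
- fence (a point): Middle of the wooden fence's face towards the bar, 33 mm above the table. Fence 170 x 18 mm, top 46 mm above the table. x along it, y from the bar into the fence, z up. The jig (plywood board 210 x 170 x 18 mm) is fixed; the board's centre is 35 mm along -x and 60 mm along -y of this point, the clamp's axis 97 mm along -x and 56 mm along -y.
- bar_mid (a point): Centre of the loose gypsum bar, 110 x 34 x 30 mm, 0.125 kg, lying on the jig's board between lever and fence, at first 8 to 20 mm off the fence and slightly askew. y along its length. Against the fence its centre is 17 mm from the fence's face.
- block_mid (a point): Centre of the cork sanding block, 54 x 98 x 28 mm, on the table; a bystander. It and the knob stand one on each side of the gap between the two tables.
- chisel_mid (a point): Centre of a chisel with turned wooden handle, 16 x 176 x 15 mm, on the table near the front edge; a bystander.
- star_mid (a point): Centre of a gypsum star, 84 mm across and 18 mm thick, on the table to the right of the jig and farther back; a bystander.

How it is judged (in metres and radians):
On the way:
1. the knob sits fully home on the key, within 2.5 mm of the shoulder, while the clamp is still open (joint below 0.7 rad) (z of knob_mid in the frame of shoulder below 0.0365 m and horizontal distance between knob_mid and shoulder below 0.003 m and angle between the x axis of knob_mid and the x axis of shoulder, either way round below 0.14 rad and angle between knob_mid's own z axis and vertical below 0.07 rad and value of joint clamp below 0.7 rad), for 0.2 s.
At the end, for the whole second after the job is handed in: The knob is home on the key (within 2.5 mm of the shoulder in height, 3 mm of the axis, upright and parallel to the key within 8 degrees), the clamp joint is above 1.07 rad, the gypsum bar lies within 2.5 mm of the fence and parallel to it within 3.4 degrees, and knob and bar are at rest (z of knob_mid in the frame of shoulder below 0.0365 m and horizontal distance between knob_mid and shoulder below 0.003 m and angle between the x axis of knob_mid and the x axis of shoulder, either way round below 0.14 rad and angle between knob_mid's own z axis and vertical below 0.07 rad and value of joint clamp above 1.07 rad and y of bar_mid in the frame of fence above -0.0195 m and angle between the y axis of bar_mid and the x axis of fence, either way round below 0.06 rad and linear speed of each of knob, bar below 0.02 m/s); the robot touches nothing.
It fails at once if the fingers push the clamp's lever or key (over 3 N) (contact force between the fingers and clamp above 3 N).
It fails at once if the fingers push the gypsum bar (over 2 N) (contact force between the fingers and bar above 2 N).
It fails at once if a bystander is moved more than 30 mm (distance of any of block_mid, chisel_mid, star_mid from where it was at the start of the episode above 0.03 m).
It also fails if it takes over 53 s, if anything falls off the work surface, if the arm or the gripper's body presses on something with over 40 N, if the wrist force passes 120 N, or if a joint passes its speed limit or range.

## Working session

There is one attempt and no reset: what is moved stays moved. The work goes in short steps, Python scripts to look and compute and a tool call to move; the robot and the scene stay as the last step left them, time stands still between calls to the robot, and variables do not carry over. Pictures are saved under pics/ and viewed, at most 10 in all, crops included, and the job is handed in when it is done.

Besides the shell and the picture viewer there is one more tool, called after "Emit:" as name(argument=value, ...) on one line, values as JSON. move_arm: Moves the arm, as the interface text tells. Its arguments: {"type":"object","properties":{"moves":{"type":"array"}},"required":["moves"]}

```bash
mkdir -p pics; cat > h.py <<'E'
import numpy as np, cv2
from plant import ctrl, vision
def K(m):
    f=200/np.tan(np.radians(m["vertical_fov"])/2); return f,m["cx"],m["cy"]
def snap(n,fn=None):
    m=vision.camera_model(n); p,d=vision.snapshot(n)
    if fn: cv2.imwrite("pics/"+fn,cv2.cvtColor(p,cv2.COLOR_RGB2BGR))
    return m,p,d
def cloud(m,d):
    f,cx,cy=K(m); v,u=np.mgrid[0:400,0:640]
    P=np.stack([(u-cx)/f*d,(v-cy)/f*d,d],-1); T=np.array(m["cam_to_world"])
    return P@T[:3,:3].T+T[:3,3]
def ray(m,u,v,z):
    f,cx,cy=K(m);T=np.array(m["cam_to_world"]); r=T[:3,:3]@np.array([(u-cx)/f,(v-cy)/f,1]);o=T[:3,3]
    return o+r*(z-o[2])/r[2]
E
python3 - <<'E'
from h import *
for n in("top","side"):
    m,p,d=snap(n,n+"0.png"); np.savez(n+"0",p=p,d=d); print(n,m)
print(ctrl.get_obs())
E
```

```text
top {'vertical_fov': 47.612909802356924, 'cx': 318.16029569311837, 'cy': 192.03567401472873, 'cam_to_world': array([[-0.01980379, -0.99709297,  0.07357588,  0.4247235 ],
       [-0.9997994 ,  0.01952958, -0.00444449,  0.12981933],
       [ 0.00299466, -0.07364914, -0.99727972,  1.09975307],
       [ 0.        ,  0.        ,  0.        ,  1.        ]])}
side {'vertical_fov': 50.6546097450881, 'cx': 320.36153898629885, 'cy': 196.0553908022148, 'cam_to_world': array([[ 0.99888855,  0.01749911, -0.04376589,  0.5499421 ],
       [ 0.04688283, -0.46470953,  0.88422115, -0.90199033],
       [-0.00486534, -0.88529025, -0.46501344,  0.62105402],
       [ 0.        ,  0.        ,  0.        ,  1.        ]])}
{'clock': 0.1, 'joint_pos': array([-5.96973484e+01,  2.05860746e+01,  6.40496571e-01, -1.88624358e-02,
       -7.01354345e+01, -1.65067088e+01]), 'qvel': array([-0.07156774, -0.140435  ,  0.12541301,  0.07489045, -0.1528935 ,
       -0.01672795]), 'tau': array([-1.82199481e-03, -5.84165061e+01,  2.93750829e+01,  7.01551750e+00,
        1.01748412e-02, -5.50478660e-05]), 'tool_pos': array([ 0.16084747, -0.65512859,  0.2337382 ]), 'orientation': array([ 1.79917287e+02, -6.01791947e-03, -1.66210475e+02]), 'force': array([ 0.06937401,  0.07809573, -0.06722048]), 'moment': array([0.03408153, 0.05793796, 0.02974752]), 'gripper_force': 0.0, 'opening': 0.08783506179661152}
```

View pics/top0.png

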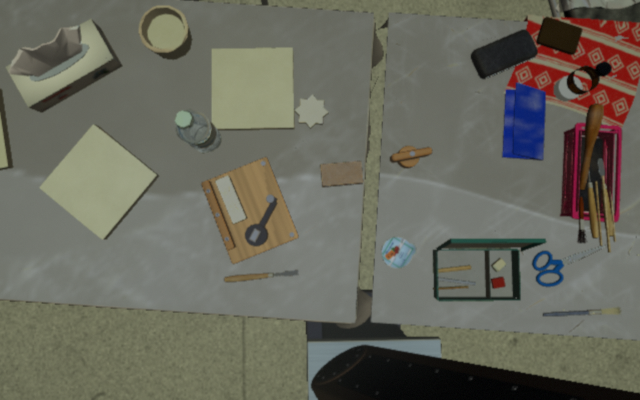

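View pics/side0.png

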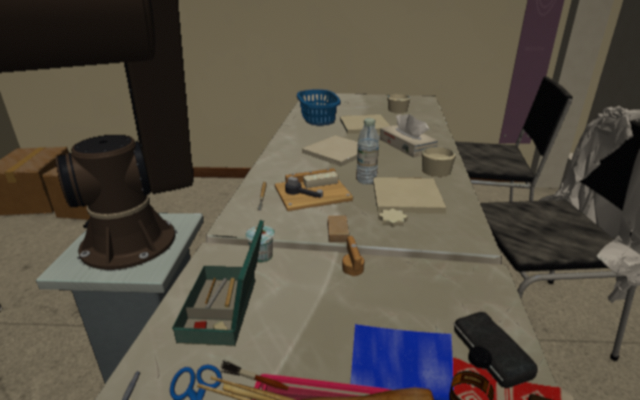

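The top view shows the knob at about (410,156), clamp shoulder (256,235) with its lever nose at (272,199), bar (230,198), fence (217,220), block (342,174), chisel (260,277) and star (311,110). The side view shows the same: knob (353,258), clamp (293,184).

```bash
cat > m1.py <<'E'
from h import *
mt=vision.camera_model("top"); ms=vision.camera_model("side")
t=np.load("top0.npz"); s=np.load("side0.npz")
C=cloud(mt,t["d"])
hsv=cv2.cvtColor(t["p"],cv2.COLOR_RGB2HSV)
def show(n,u,v,w=2):
    q=C[v-w:v+w+1,u-w:u+w+1].reshape(-1,3); print(n,np.median(q,0).round(4))
for n,u,v in[("table by knob",400,185),("table by jig",310,235),("key",254,236),("nose",272,199),("lever",266,212),("bar",230,198),("fence",217,220),("board",275,240),("knobwing",412,155),("block",342,174),("star",311,110),("bottle",190,117),("blue",398,252),("boxgreen",490,243)]: show(n,u,v)
# knob wing: points high
sub=(slice(135,180),slice(380,440))
m=(C[sub][...,2]>0.05); P=C[sub][m]
c,(a,b),ang=cv2.minAreaRect((P[:,:2]*1000).astype(np.float32)); print("wing",c,a,b,ang,np.median(P[:,2]),P[:,2].max())
S=cloud(ms,s["d"]); q=S[225:285,325:385]; mm=(q[...,2]>0.05); P=q[mm]; print("side wing",len(P),cv2.minAreaRect((P[:,:2]*1000).astype(np.float32)),P[:,2].max())
# board
b=np.zeros((400,640),bool); b[150:270,195:305]=1
P=C[b&(C[...,2]>0.012)&(C[...,2]<0.025)]; print("board",cv2.minAreaRect((P[:,:2]*1000).astype(np.float32)))
P=C[b&(C[...,2]>0.055)]; print("high",len(P),np.median(P,0),P[:,2].max())
P=C[b&(C[...,2]>0.04)]; print(np.histogram(P[:,2],10))
# dark mask = clamp
dk=(b&(hsv[...,2]<95)&(C[...,2]>.01)); P=C[dk]; print("dark",len(P),cv2.minAreaRect((P[:,:2]*1000).astype(np.float32)))
big=cv2.resize(t["p"][140:275,190:310],None,fx=5,fy=5,interpolation=cv2.INTER_CUBIC)[:600,:600]
cv2.imwrite("pics/jig.png",cv2.cvtColor(big,cv2.COLOR_RGB2BGR))
E
python3 m1.py
```

```text
table by knob [ 0.5188 -0.0744  0.0034]
table by jig [0.4022 0.1467 0.0021]
key [0.4038 0.2727 0.0664]
nose [0.4887 0.2334 0.0398]
lever [0.4586 0.248  0.0366]
bar [0.4924 0.33   0.0485]
fence [0.4421 0.3611 0.0457]
board [0.3924 0.2296 0.0185]
knobwing [ 0.5817 -0.0915  0.0694]
block [0.5457 0.0674 0.027 ]
star [0.7047 0.1384 0.0182]
bottle [0.6431 0.3762 0.2159]
blue [ 0.3614 -0.0522  0.0707]
boxgreen [ 0.3819 -0.2276  0.1631]
wing (525.6259155273438, 5.5570526123046875) 45.27751922607422 316.9221496582031 30.94639778137207 0.06722627093747569 1.0997530697035958
side wing 257 ((575.7827758789062, -475.1966552734375), (854.609130859375, 30.42157554626465), 88.57388305664062) 0.6210540199271695
board ((494.66705322265625, 301.7593688964844), (274.6720275878906, 170.4264373779297), 20.951040267944336)
high 152 [0.41267673 0.26611713 0.06743312] 1.0997530697035958
(array([1743,    0,    0,    0,    0,    0,    0,    0,    0,   51]), array([0.04000433, 0.1459792 , 0.25195407, 0.35792895, 0.46390382,
       0.5698787 , 0.67585357, 0.78182845, 0.88780332, 0.9937782 ,
       1.09975307]))
dark 655 ((459.3459167480469, 301.85711669921875), (316.2188720703125, 152.277587890625), 52.90778732299805)
```

View pics/jig.png

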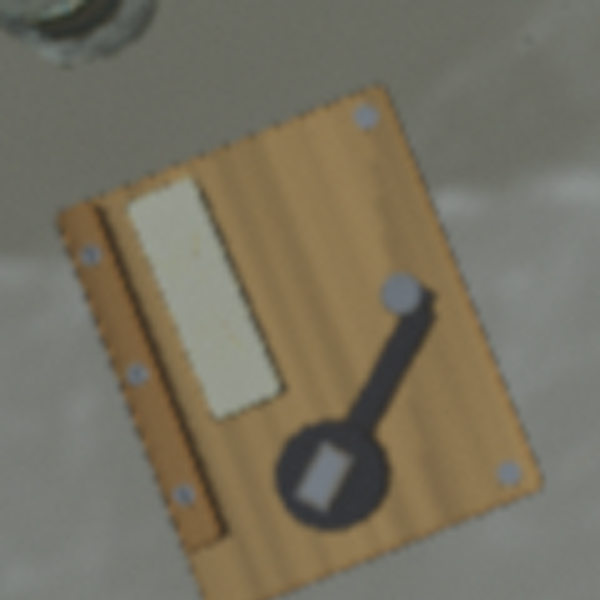

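The crop shows the key's centre at crop (324,477), i.e. pixel (254.5,235), and nose at (401,293), i.e. (270,198). The fence lies to the left of the bar.

```bash
cat > m2.py <<'E'
from h import *
mt=vision.camera_model("top"); ms=vision.camera_model("side")
t=np.load("top0.npz"); s=np.load("side0.npz")
C=cloud(mt,t["d"]); C[t["d"]<=0]=np.nan
S=cloud(ms,s["d"]); S[s["d"]<=0]=np.nan
def rect(n,P):
    print(n,len(P),cv2.minAreaRect((P[:,:2]*1000).astype(np.float32)),np.median(P,0).round(4))
def box(D,x0,x1,y0,y1,z0,z1): 
    return D[(D[...,0]>x0)&(D[...,0]<x1)&(D[...,1]>y0)&(D[...,1]<y1)&(D[...,2]>z0)&(D[...,2]<z1)]
for n,D in(("top",C),("side",S)):
    rect(n+" wing",box(D,.5,.65,-.2,0,.055,.08))
    rect(n+" foot",box(D,.5,.65,-.2,0,.02,.045))
    rect(n+" key",box(D,.35,.5,.2,.33,.058,.08))
    rect(n+" board",box(D,.3,.6,.15,.42,.012,.024))
    rect(n+" bar",box(D,.43,.57,.29,.36,.044,.053))
k=ray(mt,254.5,235,.066); n=ray(mt,270,198.4,.04); print("key",k,"nose",n,"dir",np.degrees(np.arctan2(n[1]-k[1],n[0]-k[0])),np.linalg.norm((n-k)[:2]))
E
python3 m2.py
```

```text
top wing 320 ((584.4288330078125, -92.22607421875), (18.243610382080078, 96.20227813720703), 9.826748847961426) [ 0.5838 -0.0899  0.0672]
top foot 207 ((579.1031494140625, -84.55182647705078), (50.916744232177734, 68.38806915283203), 36.198917388916016) [ 0.5733 -0.0911  0.0313]
top key 93 ((405.0488586425781, 271.5368957519531), (16.25712776184082, 28.436254501342773), 62.39386749267578) [0.4059 0.2706 0.0657]
top board 4290 ((432.2127990722656, 291.8189697265625), (271.1249694824219, 197.7595672607422), 20.073711395263672) [0.4617 0.2761 0.0184]
top bar 753 ((483.3799133300781, 343.0711364746094), (110.23992156982422, 66.0163803100586), 20.979848861694336) [0.4826 0.3303 0.0483]
side wing 220 ((585.4380493164062, -95.72122192382812), (18.697025299072266, 95.02362823486328), 9.650157928466797) [ 0.5851 -0.105   0.0661]
side foot 197 ((583.0350952148438, -103.565185546875), (72.52703094482422, 50.48826599121094), 74.96326446533203) [ 0.5762 -0.1059  0.0308]
side key 37 ((406.8961486816406, 268.4024963378906), (18.04755210876465, 27.90110969543457), 54.0810432434082) [0.4082 0.2677 0.0632]
side board 1120 ((445.63629150390625, 264.3934020996094), (287.94659423828125, 180.9009246826172), 2.3306479454040527) [0.4711 0.2502 0.0175]
side bar 205 ((486.4447937011719, 337.0859069824219), (110.5108413696289, 67.32586669921875), 18.436010360717773) [0.4822 0.3265 0.047 ]
key [0.40605438 0.27161594 0.066     ] nose [0.49018003 0.23811201 0.04      ] dir -21.715441546549393 0.09055185356428397
```

Emit:
move_arm(moves=[8.76, 0, 0, 0, 0, 0, -0.15, 8.76, 0, 0, 0, 0, 0, -0.15, 8.76, 0, 0, 0, 0, 0, -0.15, 8.76, 0, 0, 0, 0, 0, -0.15, 8.76, 0, 0, 0, 0, 0, -0.15, 8.76, 0, 0, 0, 0, 0, -0.15, 8.76, 0, 0, 0, 0, 0, -0.15, 8.76, 0, 0, 0, 0, 0, -0.15])

```text
clock: 0.9
tool_pos: [0.1609, -0.6552, 0.234]
orientation: [180.0, 0.1, -97.1]
force: [0.3, 0.8, -0.2]
opening: 0.0871
gripper_force: 0.0
```

```bash
python3 - <<'E'
from h import *
t=np.load("top0.npz"); C=cloud(vision.camera_model("top"),t["d"]); C[t["d"]<=0]=np.nan
a=np.array([.161,-.656]);b=np.array([.5845,-.0925]);u=(b-a)/np.linalg.norm(b-a)
q=C[...,:2]-a; s=q@u; w=np.abs(q[...,0]*u[1]-q[...,1]*u[0])
for lo in np.arange(0.15,.8,.1):
    m=(s>lo)&(s<lo+.1)&(w<.13); print(lo.round(2),np.nanmax(np.where(m&(C[...,2]<.5),C[...,2],np.nan)))
E
```

```text
0.15 0.1116670565965967
0.25 0.10717525679532147
0.35 0.1682678105934431
0.45 0.171439650206063
0.55 0.009346142105496336
0.65 0.07427125519053157
0.75 0.031641197224927975
```

Emit:
move_arm(moves=[8.76, 0, 0, 0, 0, 0, -0.15, 8.76, 0, 0, 0, 0, 0, -0.15, 8.76, -3.22, -3.42, 0, 0, 0, 0, 8.76, -3.22, -3.42, 0, 0, 0, 0, 8.76, -3.22, -3.42, 0, 0, 0, 0, 8.76, -3.22, -3.42, 0, 0, 0, 0, 8.76, -3.22, -3.42, 0, 0, 0, 0, 8.76, -3.22, -3.42, 0, 0, 0, 0])

```text
clock: 1.7
tool_pos: [0.3311, -0.4286, 0.2343]
orientation: [180.0, 0.0, -80.3]
force: [1.8, -0.6, -0.3]
opening: 0.0876
gripper_force: 0.0
```

Emit:
move_arm(moves=[8.76, -3.22, -3.42, 0, 0, 0, 0, 8.76, -3.22, -3.42, 0, 0, 0, 0, 8.76, -3.22, -3.42, 0, 0, 0, 0, 8.76, -3.22, -3.42, 0, 0, 0, 0, 8.76, -3.22, -3.42, 0, 0, 0, 0, 8.76, -3.22, -3.42, 0, 0, 0, 0, 8.76, -3.22, -3.42, 0, 0, 0, 0, 8.76, -3.22, -3.42, 0, 0, 0, 0])

```text
clock: 2.5
tool_pos: [0.5572, -0.1283, 0.2345]
orientation: [180.0, 0.0, -80.2]
force: [0.9, -1.6, 0.1]
opening: 0.0875
gripper_force: 0.0
```

Emit:
move_arm(moves=[8.76, -3.22, -3.42, 0, 0, 0, 0, 8.76, 0, 0, 0, 0, 0, 0, 8.76, 0, 0, 0, 0, 0, 0])

```text
clock: 2.8
tool_pos: [0.5849, -0.0916, 0.2337]
orientation: [179.9, 0.0, -80.1]
force: [0.2, -1.1, -0.2]
opening: 0.0873
gripper_force: 0.0
```

```bash
python3 - <<'E'
from h import *
m,p,d=snap("wrist","w1.png"); np.savez("w1",p=p,d=d)
o=ctrl.get_obs(); print(o["tool_pos"],o["orientation"],o["joint_pos"]); print(m["cam_to_world"],m["vertical_fov"])
C=cloud(m,d); C[d<=0]=np.nan
for z0,z1 in((.055,.08),(.02,.045)):
    q=C[(C[...,0]>.5)&(C[...,0]<.65)&(C[...,1]>-.2)&(C[...,1]<0)&(C[...,2]>z0)&(C[...,2]<z1)]
    if len(q): print(len(q),cv2.minAreaRect((q[:,:2]*1000).astype(np.float32)),np.median(q,0),np.median(q[:,2]))
E
```

```text
[ 0.58439858 -0.09250973  0.23393801] [ 1.79919912e+02  8.20500695e-03 -8.02181756e+01] [ 9.91417549e+00  1.28330343e+01 -1.01969419e+01 -9.11116200e-03
 -6.70500933e+01 -1.28786841e-01]
[[-0.98515627 -0.16438442 -0.04944582  0.5973488 ]
 [-0.17165171  0.94617364  0.27439229 -0.16534339]
 [ 0.00167851  0.27880674 -0.96034576  0.38318152]
 [ 0.          0.          0.          1.        ]] 58.42303710240939
1937 ((584.4249267578125, -92.97763061523438), (17.915639877319336, 93.66669464111328), 10.212690353393555) [ 0.58467088 -0.09571696  0.06618297] 0.06618296837221305
1023 ((586.131103515625, -104.50159454345703), (49.9548225402832, 70.21025085449219), 9.44791030883789) [ 0.5911305  -0.09359537  0.0300497 ] 0.030049697671994002
```

Emit:
move_arm(moves=[8.76, 0, 0, 4.5, 0, 0, 0, 8.76, 0, 0, 4.5, 0, 0, 0, 8.76, 0, 0, 4.5, 0, 0, 0, 8.76, 0, 0, 3, 0, 0, 0, 8.76, 0, 0, 1.6, 0, 0, 0, 8.76, 0, 0, 0.7, 0, 0, 0, 8.76, 0, 0, 0, 0, 0, 0, 0, 0, 0, 0, 0, 0, 0])

```text
clock: 3.65
tool_pos: [0.5854, -0.0932, 0.0477]
orientation: [-179.9, -0.0, -80.3]
force: [0.6, -0.2, 0.5]
opening: 0.0836
gripper_force: 0.0
```

Emit:
move_arm(moves=[0, 0, 0, 0, 0, 0, 0, 0, 0, 0, 0, 0, 0, 0, 0, 0, 0, 0, 0, 0, 0, 0, 0, 0, 0, 0, 0, 0, 0, 0, 0, 0, 0, 0, 0, 0, 0, 0, 0, 0, 0, 0, 0, 0, 0, 0, 0, 0, 0, 0, 0, 0, 0, 0, 0, 0])

```text
clock: 4.45
tool_pos: [0.5848, -0.0927, 0.0465]
orientation: [180.0, 0.0, -80.3]
force: [0.5, 0.1, 0.2]
opening: 0.0211
gripper_force: 0.0
```

Emit:
move_arm(moves=[0, 0, 0, 0, 0, 0, 0, 0, 0, 0, 0, 0, 0, 0, 0, 0, 0, 0, 0, 0, 0, 0, 0, 0, 0, 0, 0, 0, 0, 0, 0, -1, 0, 0, 0, 0, 0, 0, -4, 0, 0, 0, 0, 0, 0, -4, 0, 0, 0, 0, 0, 0, -4, 0, 0, 0])

```text
clock: 5.25
tool_pos: [0.5843, -0.0928, 0.1784]
orientation: [180.0, 0.0, -80.3]
force: [1.3, -0.6, -2.8]
opening: 0.018
gripper_force: 30.0
```

```bash
python3 - <<'E'
from h import *
o=ctrl.get_obs(); print(o["tool_pos"],o["orientation"],o["opening"],o["gripper_force"],o["force"],o["moment"])
m,p,d=snap("wrist","w2.png"); np.savez("w2",p=p,d=d)
E
```

```text
[ 0.58431998 -0.09275703  0.17841444] [ 1.79961114e+02  6.21717202e-04 -8.02583951e+01] 0.0180177123322606 29.99158948659897 [ 1.26842522 -0.58225899 -2.83314674] [ 0.04218607 -0.12000268 -0.01343976]
```

View pics/w2.png

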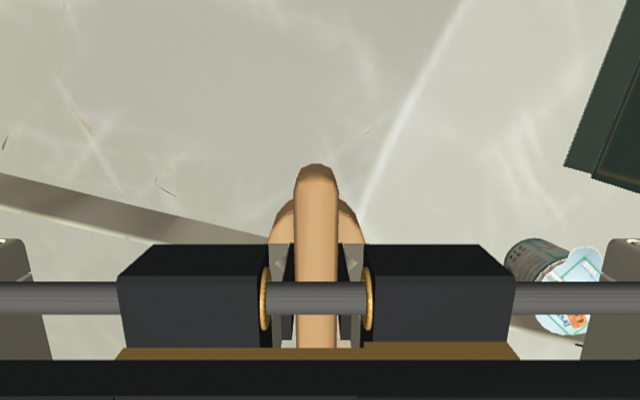

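Emit:
move_arm(moves=[0, 0, 0, -1, 0, 0, -0.15, 0, 0, 0, -1, 0, 0, -0.15, 0, 0, 0, -1, 0, 0, -0.15, 0, 0, 0, -1, 0, 0, -0.15, 0, 0, 0, 0, 0, 0, -0.15, 0, 0, 0, 0, 0, 0, -0.15, 0, 0, 0, 0, 0, 0, -0.018, 0, -3.7, -2.19, 0, 0, 0, 0])

```text
clock: 6.1
tool_pos: [0.5634, -0.058, 0.216]
orientation: [179.9, -0.0, -28.0]
force: [0.3, 1.5, -2.6]
opening: 0.0177
gripper_force: 30.0
```

Emit:
move_arm(moves=[0, -3.7, -2.19, 0, 0, 0, 0, 0, -3.7, -2.19, 0, 0, 0, 0, 0, -3.7, -2.19, 0, 0, 0, 0, 0, -3.7, -2.19, 0, 0, 0, 0, 0, -3.7, -2.19, 0, 0, 0, 0, 0, -3.7, -2.19, 0, 0, 0, 0, 0, -3.7, -2.19, 0, 0, 0, 0, 0, -3.7, -2.19, 0, 0, 0, 0])

```text
clock: 6.9
tool_pos: [0.3801, 0.2376, 0.217]
orientation: [-180.0, -0.0, -27.9]
force: [0.2, 1.7, -1.7]
opening: 0.018
gripper_force: 30.0
```

Emit:
move_arm(moves=[0, -3.7, -2.19, 0, 0, 0, 0, 0, -3.7, -2.19, 0, 0, 0, 0, 0, 0, 0, 0, 0, 0, 0, 0, 0, 0, 0, 0, 0, 0])

```text
clock: 7.3
tool_pos: [0.3354, 0.3102, 0.2166]
orientation: [180.0, 0.0, -27.7]
force: [-0.1, -0.8, -2.7]
opening: 0.018
gripper_force: 30.0
```

```bash
python3 - <<'E'
from h import *
o=ctrl.get_obs(); print(o["tool_pos"],o["orientation"],o["opening"],o["joint_pos"])
m,p,d=snap("wrist","w3.png"); np.savez("w3",p=p,d=d,T=m["cam_to_world"])
C=cloud(m,d); C[d<=0]=np.nan
q=C[(np.hypot(C[...,0]-.406,C[...,1]-.271)<.04)&(C[...,2]>.058)&(C[...,2]<.08)]
if len(q): print(len(q),cv2.minAreaRect((q[:,:2]*1000).astype(np.float32)),np.median(q,0))
q=C[(np.hypot(C[...,0]-.406,C[...,1]-.271)<.04)&(C[...,2]>.040)&(C[...,2]<.05)]
if len(q): print(len(q),cv2.minEnclosingCircle((q[:,:2]*1000).astype(np.float32)),np.median(q,0))
E
```

```text
[0.33540603 0.31020865 0.21658545] [ 1.79981864e+02  5.07291008e-03 -2.76872612e+01] 0.018027145279608737 [ 6.75819850e+01  3.25121460e-01 -2.71295696e+01 -7.56828221e-03
 -6.25629023e+01 -5.26575715e+00]
712 ((404.7450256347656, 272.68341064453125), (15.871565818786621, 27.932138442993164), 60.54450607299805) [0.4047702  0.27263895 0.06486536]
2161 ((404.86395263671875, 272.6369323730469), 25.77315330505371) [0.40554598 0.2722471  0.04326986]
```

View pics/w3.png

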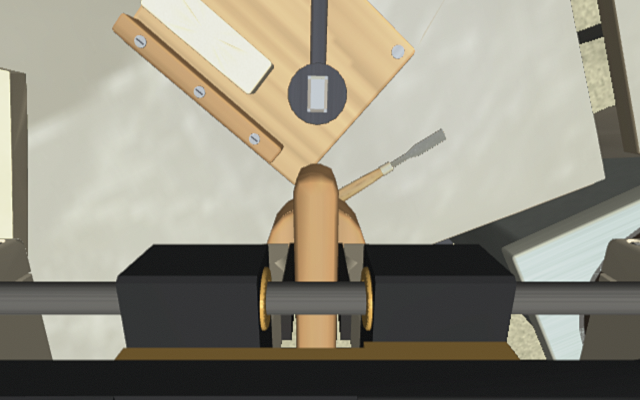

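The wrist view shows the held knob (wing at column 316), with the key ahead at pixel (317,93) almost aligned, and the lever going up; the key measures 28x16 at (0.4047, 0.2727).

Emit:
move_arm(moves=[0, 0, 0, 0, 0, 0, 0.032, 0, 2.6, -0.03, 0, 0, 0, 0, 0, 2.6, -0.03, 0, 0, 0, 0, 0, 2.7, -0.04, 0, 0, 0, 0, 0, 0, 0, 3, 0, 0, 0, 0, 0, 0, 3, 0, 0, 0, 0, 0, 0, 3, 0, 0, 0, 0, 0, 0, 0, 0, 0, 0])

```text
clock: 8.15
tool_pos: [0.4042, 0.268, 0.1232]
orientation: [179.6, 0.1, -29.8]
force: [-1.0, 0.6, -2.1]
opening: 0.0176
gripper_force: 30.0
```

```bash
python3 - <<'E'
from h import *
o=ctrl.get_obs(); print(o["tool_pos"],o["orientation"],o["force"])
m,p,d=snap("side","s3.png"); 
cv2.imwrite("pics/s3c.png",cv2.cvtColor(cv2.resize(p[120:220,240:360],None,fx=5,fy=5,interpolation=cv2.INTER_CUBIC),cv2.COLOR_RGB2BGR))
for v,r in(("wing",(.12,.15)),):
    C=cloud(m,d); C[d<=0]=np.nan
    q=C[(np.hypot(C[...,0]-.405,C[...,1]-.272)<.06)&(C[...,2]>.07)&(C[...,2]<.16)]; print(len(q),q[:,2].min(),np.median(q,0))
E
```

```text
[0.40418278 0.26796795 0.12320689] [ 1.79582638e+02  8.03784186e-02 -2.97598137e+01] [-1.00374797  0.6106851  -2.0540471 ]
565 0.07690778528928277 [0.40884553 0.24720671 0.12198368]
```

View pics/s3c.png

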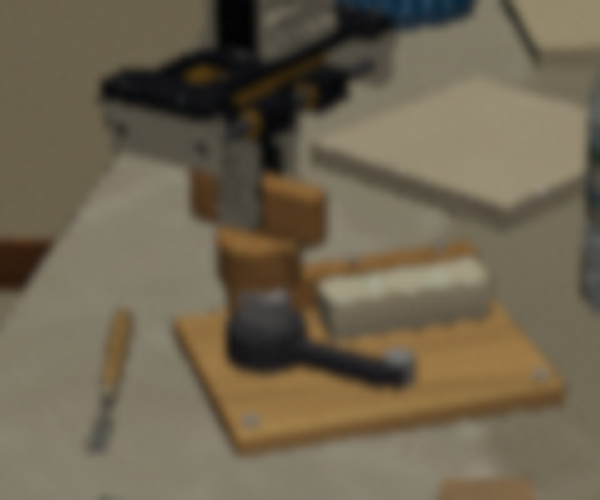

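The side crop shows the knob held upright just above and behind the key (crop 262,300). The TCP is about 4 mm short in y; let it settle and recheck.

Emit:
move_arm(moves=[0, 0, 0, 0, 0, 0, 0, 0, 0, 0, 0, 0, 0, 0, 0, 0, 0, 0, 0, 0, 0])

```text
clock: 8.5
tool_pos: [0.406, 0.2722, 0.128]
orientation: [-179.9, -0.0, -29.5]
force: [-0.8, 0.1, -2.5]
opening: 0.0178
gripper_force: 30.0
```

Emit:
move_arm(moves=[0, -0.1, 0.06, 0.4, 0, 0, 0, 0, 0, 0, 0.4, 0, 0, 0, 0, 0, 0, 0.4, 0, 0, 0, 0, 0, 0, 0.3, 0, 0, 0, 0, 0, 0, 0.1, 0, 0, 0, 0, 0, 0, 0, 0, 0, 0, 0, 0, 0, 0, 0, 0, 0])

```text
clock: 9.2
tool_pos: [0.4043, 0.2716, 0.1106]
orientation: [180.0, -0.0, -29.5]
force: [1.1, 0.4, -1.9]
opening: 0.0179
gripper_force: 30.0
```

Emit:
move_arm(moves=[0, 0, 0, 0.2, 0, 0, 0, 0, 0, 0, 0.2, 0, 0, 0, 0, 0, 0, 0, 0, 0, 0])

```text
clock: 9.5
tool_pos: [0.4042, 0.2715, 0.1063]
orientation: [180.0, 0.0, -29.5]
force: [0.3, 0.1, -2.6]
opening: 0.0174
gripper_force: 30.0
```

Entering without force; continue gently.

Emit:
move_arm(moves=[0, 0, 0, 0.3, 0, 0, 0, 0, 0, 0, 0.3, 0, 0, 0, 0, 0, 0, 0.3, 0, 0, 0, 0, 0, 0, 0.3, 0, 0, 0, 0, 0, 0, 0, 0, 0, 0])

```text
clock: 10.0
tool_pos: [0.4042, 0.2716, 0.0941]
orientation: [180.0, 0.0, -29.5]
force: [0.6, 0.6, -2.0]
opening: 0.0179
gripper_force: 30.0
```

Emit:
move_arm(moves=[0, 0, 0, 0.2, 0, 0, 0, 0, 0, 0, 0.1, 0, 0, 0, 0, 0, 0, 0.1, 0, 0, 0, 0, 0, 0, 0, 0, 0, 0])

```text
clock: 10.4
tool_pos: [0.4043, 0.2715, 0.0905]
orientation: [180.0, -0.0, -29.5]
force: [-0.4, 0.5, -1.4]
opening: 0.0181
gripper_force: 30.0
```

Emit:
move_arm(moves=[0, 0, 0, 0.1, 0, 0, 0, 0, 0, 0, 0.05, 0, 0, 0, 0, 0, 0, 0, 0, 0, 0])

```text
clock: 10.7
tool_pos: [0.4044, 0.2716, 0.0904]
orientation: [-180.0, -0.0, -29.5]
force: [-4.4, -2.8, 14.0]
opening: 0.0176
gripper_force: 30.0
```

Emit:
move_arm(moves=[0, 0, 0, -0.1, 0, 0, 0, 0, 0, 0, 0, 0, 0, 0, 0, 0, 0, 0, 0, 0, 0, 0, 0, 0, 0, 0, 0, -0.05, 0, 0, 0, 0, 0, 0, -0.06, 0, 0, 0, 0, 0, 0, -0.06, 0, 0, 0, 0, 0, 0, -0.06, 0, 0, 0, 0, 0, 0, -0.06])

```text
clock: 11.5
tool_pos: [0.4052, 0.2722, 0.0905]
orientation: [-179.9, -0.1, -12.7]
force: [1.8, -0.7, 2.5]
opening: 0.0179
gripper_force: 30.0
```

```bash
python3 - <<'E'
from plant import ctrl
o=ctrl.get_obs(); print(o["tool_pos"],o["orientation"],o["force"],o["moment"])
E
```

```text
[0.40518001 0.27221489 0.09047479] [-1.79919697e+02 -7.00036711e-02 -1.27316117e+01] [ 1.75310609 -0.66090394  2.47368128] [-0.12968933 -0.50975638 -0.17943549]
```

Emit:
move_arm(moves=[0, 0, 0, 0, 0, 0, -0.06, 0, 0, 0, 0, 0, 0, -0.06, 0, 0, 0, 0, 0, 0, -0.06, 0, 0, 0, 0, 0, 0, -0.06, 0, 0, 0, 0, 0, 0, -0.06, 0, 0, 0, 0, 0, 0, -0.06, 0, 0, 0, 0, 0, 0, -0.06, 0, 0, 0, 0, 0, 0, -0.06])

```text
clock: 12.3
tool_pos: [0.4052, 0.2722, 0.0905]
orientation: [-180.0, -0.1, 14.8]
force: [2.4, -0.8, 2.4]
opening: 0.0178
gripper_force: 30.0
```

Emit:
move_arm(moves=[0, 0, 0, 0, 0, 0, -0.05, 0, 0, 0, 0, 0, 0, -0.05, 0, 0, 0, 0, 0, 0, -0.05, 0, 0, 0, 0, 0, 0, 0])

```text
clock: 12.7
tool_pos: [0.4052, 0.2722, 0.0905]
orientation: [-180.0, -0.1, 23.3]
force: [2.2, 0.4, 2.1]
opening: 0.0178
gripper_force: 30.0
```

```bash
python3 - <<'E'
from h import *
o=ctrl.get_obs(); print(o["tool_pos"],o["orientation"],o["force"],o["moment"])
m,p,d=snap("top","t4.png")
cv2.imwrite("pics/t4c.png",cv2.cvtColor(cv2.resize(p[150:270,190:310],None,fx=5,fy=5,interpolation=cv2.INTER_CUBIC),cv2.COLOR_RGB2BGR))
E
```

```text
[0.40517128 0.27223794 0.09046615] [-1.79977753e+02 -1.03043172e-01  2.32741810e+01] [2.21633774 0.42496062 2.08214487] [-0.15328934 -0.9386183  -0.08474423]
```

View pics/t4c.png

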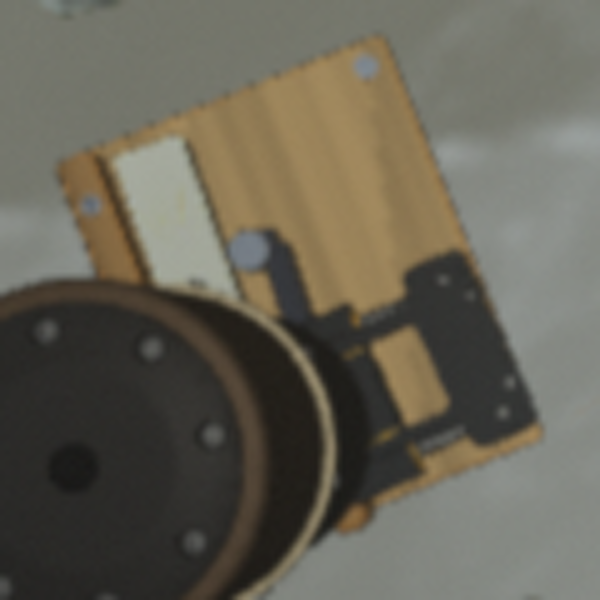

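The lever nose (250,250 in the crop) is at the bar, which is not yet fully on the fence. Keep turning until it resists.

Emit:
move_arm(moves=[0, 0, 0, 0, 0, 0, -0.04, 0, 0, 0, 0, 0, 0, -0.04, 0, 0, 0, 0, 0, 0, 0])

```text
clock: 13.05
tool_pos: [0.4051, 0.2723, 0.0905]
orientation: [-180.0, -0.1, 27.7]
force: [4.8, -0.2, 2.4]
opening: 0.0177
gripper_force: 30.1
```

```bash
python3 - <<'E'
from plant import ctrl
o=ctrl.get_obs(); print(o["tool_pos"],o["orientation"],o["force"],o["moment"])
E
```

```text
[0.40514097 0.27227309 0.09048759] [-1.79972270e+02 -1.09719216e-01  2.77449611e+01] [ 4.83590679 -0.19554416  2.43070138] [-0.06747146 -1.78471712 -0.44377273]
```

Emit:
move_arm(moves=[0, 0, 0, 0, 0, 0, -0.03, 0, 0, 0, 0, 0, 0, 0])

```text
clock: 13.25
tool_pos: [0.4051, 0.2722, 0.0905]
orientation: [-180.0, -0.1, 29.4]
force: [4.7, 0.1, 2.6]
opening: 0.0182
gripper_force: 30.5
```

```bash
python3 - <<'E'
from plant import ctrl
o=ctrl.get_obs(); print(o["tool_pos"],o["orientation"],o["force"],o["moment"])
E
```

```text
[0.40505415 0.27220461 0.09046605] [-1.79971898e+02 -1.01302098e-01  2.93983521e+01] [4.70948291 0.06731734 2.56014849] [-0.00720935 -1.9173968  -0.84932229]
```

Emit:
move_arm(moves=[0, 0, 0, 0, 0, 0, -0.03, 0, 0, 0, 0, 0, 0, 0, 0, 0, 0, 0, 0, 0, 0.03, 0, 0, 0, 0, 0, 0, 0.04, 0, 0, 0, 0, 0, 0, 0.02, 0, 0, 0, 0, 0, 0, 0])

```text
clock: 13.85
tool_pos: [0.4047, 0.2721, 0.0905]
orientation: [-180.0, -0.1, 26.0]
force: [4.1, 0.4, 5.8]
opening: 0.0179
gripper_force: 29.8
```

```bash
python3 - <<'E'
from plant import ctrl
o=ctrl.get_obs(); print(o["tool_pos"],o["orientation"],o["force"],o["moment"])
E
```

```text
[0.40471479 0.27210011 0.09046187] [-1.79990866e+02 -6.73854724e-02  2.60371676e+01] [4.0653807  0.4381753  5.81809782] [ 0.12001966 -1.5259329   0.01221295]
```

Emit:
move_arm(moves=[5, 0, 0, 0, 0, 0, 0, 5, 0, 0, 0, 0, 0, 0, 5, 0, 0, 0, 0, 0, 0, 5, 0, 0, 0, 0, 0, 0, 5, 0, 0, 0, 0, 0, 0])

```text
clock: 14.35
tool_pos: [0.404, 0.2714, 0.0898]
orientation: [180.0, 0.0, 26.1]
force: [0.1, -0.4, 0.2]
opening: 0.0486
gripper_force: 0.0
```

Emit:
move_arm(moves=[5, 0, 0, -0.5, 0, 0, 0, 5, 0, 0, -1, 0, 0, 0, 5, 0, 0, -2, 0, 0, 0, 5, 0, 0, -4, 0, 0, 0, 5, 0, 0, -4, 0, 0, 0, 5, -3, 0, -3, 0, 0, 0, 5, -4, 0, 0, 0, 0, 0, 5, 0, 0, 0, 0, 0, 0])

```text
clock: 15.15
tool_pos: [0.3389, 0.239, 0.237]
orientation: [-179.8, -0.1, 26.1]
force: [1.2, -1.0, 0.2]
opening: 0.0501
gripper_force: 0.0
```

```bash
python3 - <<'E'
from h import *
o=ctrl.get_obs(); print(o["tool_pos"],o["orientation"],o["opening"],o["joint_pos"])
for _ in range(1): m,p,d=snap("wrist","w5.png")
C=cloud(m,d); C[d<=0]=np.nan
r=np.hypot(C[...,0]-.405,C[...,1]-.272)
q=C[(r<.06)&(C[...,2]>.1)&(C[...,2]<.12)]
if len(q): print("wing",len(q),cv2.minAreaRect((q[:,:2]*1000).astype(np.float32)),np.median(q,0))
q=C[(C[...,2]>.044)&(C[...,2]<.053)&(np.hypot(C[...,0]-.485,C[...,1]-.335)<.08)]
print("bar+fence",len(q),cv2.minAreaRect((q[:,:2]*1000).astype(np.float32)))
E
```

```text
[0.3389424  0.23897294 0.23703406] [-1.79825728e+02 -1.35604700e-01  2.60958675e+01] 0.05008691540630398 [ 6.26739428e+01 -5.34415932e+00 -2.96084054e+01 -6.49790660e-02
 -6.55230196e+01  5.34489437e+01]
wing 2958 ((404.19915771484375, 272.3125305175781), (95.48696899414062, 17.34255027770996), 25.638254165649414) [0.40704578 0.27374567 0.11023945]
bar+fence 3019 ((436.08477783203125, 335.81219482421875), (57.555908203125, 51.53812026977539), 21.11832046508789)
```

View pics/w5.png

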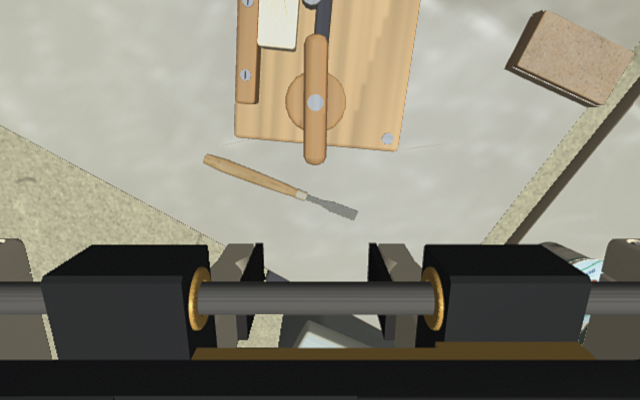

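The wrist view shows the knob seated on the clamp (centre 316,101), the lever nearly parallel to the fence and the bar's end close to the fence. Move clear to check from the top.

Emit:
move_arm(moves=[5, 0, 4, 0, 0, 0, 0, 5, 0, 4.5, 0, 0, 0, 0, 5, 0, 4.5, 0, 0, 0, 0, 5, 0, 4.5, 0, 0, 0, 0, 5, 0, 4.5, 0, 0, 0, 0, 5, 0, 4.5, 0, 0, 0, 0, 5, 0, 4, 0, 0, 0, 0, 5, 0, 0, 0, 0, 0, 0])

```text
clock: 16.0
tool_pos: [0.4771, -0.0369, 0.2349]
orientation: [180.0, 0.1, 25.8]
force: [0.1, 0.8, -0.6]
opening: 0.05
gripper_force: 0.0
```

```bash
python3 - <<'E'
from h import *
m,p,d=snap("top","t6.png")
C=cloud(m,d); C[d<=0]=np.nan
hsv=cv2.cvtColor(p,cv2.COLOR_RGB2HSV)
def R(n,M):
    q=C[M]; print(n,len(q),cv2.minAreaRect((q[:,:2]*1000).astype(np.float32)),np.median(q[:,2]))
reg=np.zeros((400,640),bool); reg[150:270,195:305]=1
hi=reg&(C[...,2]>.043)&(C[...,2]<.053)
R("bar",hi&(hsv[...,1]<70)&(hsv[...,2]>150)); R("fence",hi&(hsv[...,1]>90)); R("wing",reg&(C[...,2]>.1))
cv2.imwrite("pics/t6c.png",cv2.cvtColor(cv2.resize(p[150:270,190:310],None,fx=5,fy=5,interpolation=cv2.INTER_CUBIC),cv2.COLOR_RGB2BGR))
E
```

```text
bar 570 ((471.889892578125, 335.8905334472656), (133.30213928222656, 47.02656936645508), 17.310348510742188) 0.04827445821887233
fence 444 ((453.75457763671875, 359.820068359375), (169.08779907226562, 18.296066284179688), 21.135982513427734) 0.046455544555715766
wing 4893 ((423.7141418457031, 181.16314697265625), (81.77362060546875, 78.86958312988281), 1.0691289901733398) 0.651280012005206
```

View pics/t6c.png

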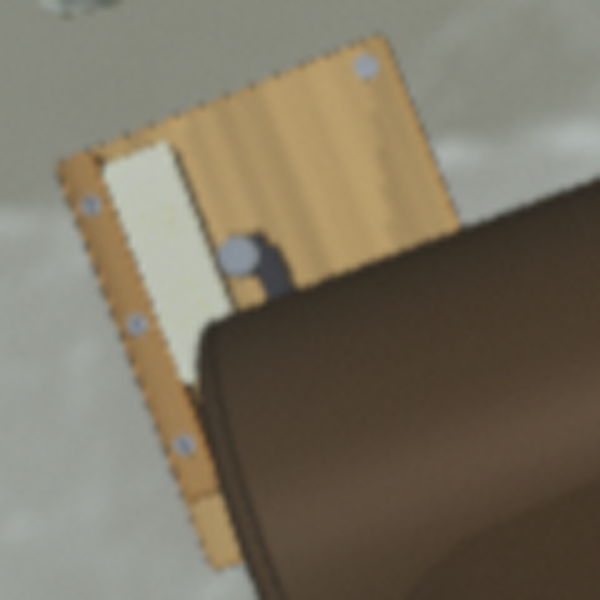

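The top crop shows the bar's left edge lying along the fence, with the nose (238,256) against its right edge; the arm hides the knob. A numeric check:

```bash
python3 - <<'E'
from h import *
m,p,d=snap("top"); C=cloud(m,d); C[d<=0]=np.nan
hsv=cv2.cvtColor(p,cv2.COLOR_RGB2HSV)
a=np.radians(21.1); c=np.array([.45375,.35982]); ex=np.array([np.cos(a),np.sin(a)]); ey=np.array([-ex[1],ex[0]])
reg=np.zeros((400,640),bool); reg[172:232,200:245]=1
q=C[reg&(C[...,2]>.045)&(C[...,2]<.053)&(hsv[...,1]<70)&(hsv[...,2]>150)][:,:2]-(c-ey*.009)
X,Y=q@ex,q@ey
for lo in np.arange(-.05,.1,.02):
    y=Y[(X>lo)&(X<lo+.02)]
    if len(y)>20: print(lo.round(2),len(y),(np.percentile(y,[1,50,99])*1000).round(1))
k=np.array([.4047,.2722]); n=ray(m,237.2,200.8,.04)[:2]; print(np.degrees(np.arctan2(*(n-k)[::-1]))-21.1,np.linalg.norm(n-k))
E
```

```text
-0.03 46 [-29.6  -5.7   0.5]
-0.01 117 [-33.4 -16.6   0.2]
0.01 128 [-39.7 -16.5  -0.2]
0.03 115 [-33.8 -17.6  -1.1]
0.05 117 [-33.9 -17.6  -1.3]
0.07 28 [-34.6 -18.7  -4.1]
6.5786724544232875 0.09187498927497383
```

```bash
python3 -c "
from plant import ctrl
print(ctrl.close_job())"
```

```text
the job is handed in; nothing more can be done
None
```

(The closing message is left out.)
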